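Shift the came mill from second to third

TASK

The gear lever of the bench-top came mill stands in the second slot of its H-shaped gate, the near left one. Shift it to third: push it forward to the neutral channel, across to the right, then forward until it is fully home in the third slot, the far right one, without running into first or fourth on the way. Only push the lever gently with the fingertips or the outside of the fingers, do not grip it, and leave the loose things lying round the mill where they are; let go and stand clear at the end.

Things in the scene. Friction and masses are not known exactly. Their poses are not given: they have to be found in the camera images.
- came_mill: Grey bench-top lead-came mill, fixed to the bench, 170 (x) x 120 (y) x 114 mm high without the lever. Origin: centre of its underside on the bench. Its x axis is the mill's forward (away from the robot, turned at most 0.35 rad), y its left, z up. At its near end a gearbox 110 x 98 mm, top 114 mm high, bears the steel H gate; at its far end, 97 mm high at most, is a pair of steel rolls.
- gate_centre (a point): Middle of the H gate, on the top face of the gate plate, 114 mm above the bench; 25 mm nearer than the mill's origin. Axes as the mill's. Two slots run forward and back, 17 mm left and right of the middle; a neutral channel 18 mm wide joins them at mid length. First slot is far left, second near left, third far right, fourth near right (one to four small dots beside them). The tongues between the slots have round ends.
- knob (a point): Centre of the black knob (32 mm thick, 35 mm high) on top of the gear lever. The lever, a steel rod 10 mm thick, stands up through the gate and tilts about a pivot 28 mm above the bench under the middle of the gate; the knob's centre is 152 mm from the pivot, so 180 mm above the bench when upright, with about 66 mm between the gate plate and the centre. At the ends of the slots it is about 38 mm forward or back and 30 mm left or right of the gate's middle.
- lever_forward (a joint): Tilt of the gear lever forward, rad: -0.25 fully back, 0 neutral, +0.25 fully forward. It stays where it is left; about 1 N at the knob moves it. The lever can pass across the gate while this is within about 0.04 of 0 (the round tongue ends guide it in from a little farther off).
- lever_across (a joint): Tilt of the gear lever to the mill's right (-y), rad: -0.2 in the left-hand slots (first, second), +0.2 in the right-hand slots (third, fourth). It stays where it is left; about 1 N at the knob moves it. The right-hand slots can be entered from about 0.17.
- marker: Marker pen lying to the right of the mill, 124 mm long, 14 mm thick, loose; origin at the middle of its underside. A bystander.
- nugget: Flat glass nugget, 24 mm wide, 9 mm high, loose, on the left of the mill; origin at the middle of its underside. A bystander.
- flux_bottle: Small flux bottle, 48 mm thick, 103 mm high, loose, near left; origin at the centre of its underside. A bystander.
- solder_spool: Spool of solder, 55 mm wide, 40 mm high, loose, near left; origin at the centre of its underside. A bystander.
- running_pliers: Pliers, 144 x 56 x 14 mm, loose, lying to the right; origin at the middle of the underside. A bystander.
- glass_cutter: Brass glass cutter, 136 mm long, 13 mm thick, loose, lying far right; origin at the middle of its underside. A bystander.
- came_offcut: Offcut of lead came, 160 mm long, 9 mm thick, loose, lying near right; origin at the middle of its underside. A bystander.
Things that resemble listed ones, but are neither listed nor needed, are in the scene too. Of the things that look like the came_mill, the larger one is meant.

How it is judged:
By the outcome, as a careful person would: the job done as asked, in the order asked, and still so for the second after the job is handed in, with the robot touching nothing.
It also fails if it takes over 58 s, if anything falls off the work surface, if the arm or the gripper's body presses on something with over 40 N, if the wrist force passes 120 N, or if a joint passes its speed limit or range.

ROBOT

A 6-joint arm with a two-finger parallel gripper is mounted at the origin on a cart in front of the work surface, level with it; the furniture and walls round the work are solid. World frame = base frame: x ahead of the robot, y to its left, z up, the work surface at z = 0. Lengths are in m, angles in rad, forces in N, time in s.
With the tool pointing down it reaches from about 0.425 to 0.95 m from the base axis. Payload 3.5 kg.
Tool frame: the origin (TCP) lies at the very end of the fingers, on their centre line; the grasp point (between the pads) lies 19 mm behind it; y points along the fingers, z is the direction in which the jaws open and shut, and the axes are right-handed (so a half turn about y gives the same grasp; the last joint's range is limited). The gripper opens to 85 mm and grips with 20 to 120 N. Pads are 22 mm wide; open, the fingers measure 114 mm over their backs; the gripper's body (76 mm by 85 mm) begins 54 mm behind the grasp point. The pads swing forward as they close: fully open they stand 13 mm farther back than shut.
Start: joints at [-1.482, 0.286, 1.577, -0, 1.279, -0.15], TCP at [0.16, -0.656, 0.231] pointing down, gripper open.
Joint ranges: [-2.77, 2.77], [-0.9, 2.22], [0.21, 2.48], [-1.53, 4.67], [0.24, 2.81], [-2.84, 2.84]. Speed limits (rad/s): [2.79, 2.79, 3.14, 3.14, 3.14, 3.14].

INTERFACE

Orientations are given as a unit quaternion [x, y, z, w].
In Python, from plant import ctrl gives the robot as it stands. The module is installed in compiled form; this text tells all that it offers.
- The arm moves only by the tool jog_arm, never from a script. Its argument "deltas" is a list of rows, each a list of 3 entries, a list of its own where there are three numbers: the turn, a rotation vector about the tool's x, y, z in rad, then the shift along the tool's x, y, z in m, then the opening, from 0 (shut) to 1 (fully open). In form: [[[wx, wy, wz], [dx, dy, dz], gripper], ...]. A call has 1 to 10 rows; each row is the pose to reach, as a shift and turn from the pose measured when the call began, along the tool's axes at that moment; what a row does not reach only later rows make up. A row lasts 1/12 s, in which the tool goes at most 41.7 mm and 7.16 degrees, less where a joint would pass 70% of its speed; a pose out of reach is approached as far as the arm can. A call with a gripper value outside its range is refused whole. The fingers move at their own pace and stop on an object; "force" is the grip in N (left out, the last holds). Time passes only in rows, so rows that repeat a pose let the fingers close. It gives the time, the measured TCP pose, the force and the opening at its end, in the units of the state.
- ctrl.get_state(): the state, without advancing time (a new reading comes with each control period).
- ctrl.read_camera(name): name is "side" or "top"; returns a dict with "pixels" (420x560x3 uint8, blue, green, red), "range_z" (420x560 float32, m along the optical axis (not along the pixel's ray), 0 where there is no reading), "fx", "fy", "cx", "cy" (pixels), "T" (4x4, takes a point from camera to world coordinates). Camera axes: x right, y up, looking along -z (the intrinsics and any distortion apply to the point x, -y, -z); pixel columns grow to the right and rows downward; lengths in m; the calibration is good to about 2 mm. A picture is of the moment at which its call begins.
- ctrl.sign_off(): hands the job in, once; it reports no verdict.
The state is a dict: "time": time; "qpos": joint angles; "dq": joint speeds; "joint_efforts": joint torques, N m; "eef_pos": TCP position; "tcp_rot": TCP orientation; "contact_force": force on the tool from outside, world axes, zero at the start; "wrist_torque": the same for the moment, N m; "opening": opening from 0.0 (shut) to 1.0 (fully open).
Only numpy, scipy, OpenCV 4.12 (cv2) and the standard library are available. Lean on these libraries where they do the work, as an engineer would, in place of code of your own. Each camera call takes 0.05 s, during which the arm holds its last target.

## Working session

There is one attempt and no reset: what is moved stays moved. The work goes in short steps, Python scripts to look and compute and a tool call to move; the robot and the scene stay as the last step left them, time stands still between calls to the robot, and variables do not carry over. Pictures are saved under pics/ and viewed, and the job is handed in when it is done.

Besides the shell and the picture viewer there is one more tool, called after "Emit:" by a JSON object that holds its "fn" and its "kwargs". jog_arm: Moves the arm, as the interface text tells. Its arguments: {"type":"object","properties":{"deltas":{"type":"array","items":{"type":"array"}},"force":{"type":"number"}},"required":["deltas"]}

```bash
mkdir -p pics; cat > h.py <<'E'
import numpy as np, cv2
from plant import ctrl
from scipy.spatial.transform import Rotation as R
def cam(n):
    return ctrl.read_camera(n)
def pts(d):
    h,w=d['range_z'].shape; v,u=np.mgrid[:h,:w]; z=d['range_z']
    p=np.stack([(u-d['cx'])/d['fx']*z,-(v-d['cy'])/d['fy']*z,-z,np.ones_like(z)],-1)
    return (p@d['T'].T)[...,:3]
def ray(d,u,v,z):
    r=d['T'][:3,:3]@np.array([(u-d['cx'])/d['fx'],-(v-d['cy'])/d['fy'],-1]); o=d['T'][:3,3]
    return o+r*(z-o[2])/r[2]
E
python3 - <<'E'
from h import *
print(ctrl.get_state())
for n in('top','side'):
    d=cam(n); print(n,d.keys(),d['fx'],d['fy'],d['cx'],d['cy'],d['T'].round(4).tolist()); cv2.imwrite(f'pics/{n}0.png',d['pixels']); np.savez(f'{n}0.npz',**{k:v for k,v in d.items()})
E
```

```text
{'time': 0.0, 'qpos': array([-1.48197906e+00,  2.87162500e-01,  1.57818721e+00, -2.76237591e-05,
        1.27856572e+00, -1.50025245e-01]), 'dq': array([-0.00088598,  0.00078386,  0.00119514, -0.00014289, -0.00284649,
        0.00184447]), 'joint_efforts': array([ 2.09950235e-04, -4.05977511e+01, -2.92627501e+01, -1.19745664e-04,
        5.79454936e-03, -7.16196553e-06]), 'eef_pos': array([ 0.15963732, -0.65517838,  0.22994374]), 'tcp_rot': array([-0.08422997,  0.70289091, -0.70124865,  0.08426154]), 'contact_force': array([-0.15706215,  0.59335329, -0.1896881 ]), 'wrist_torque': array([ 0.02085512,  0.0332803 , -0.01358106]), 'opening': 1.0022729893988922}
top dict_keys(['pixels', 'range_z', 'fx', 'fy', 'cx', 'cy', 'T']) 388.50513984414965 388.50513984414965 282.08082142903135 212.81889818189276 [[0.004, 0.9789, -0.2042, 0.3247], [-1.0, 0.0047, 0.0027, -0.0272], [0.0036, 0.2041, 0.9789, 0.9855], [0.0, 0.0, 0.0, 1.0]]
side dict_keys(['pixels', 'range_z', 'fx', 'fy', 'cx', 'cy', 'T']) 381.5029685115532 381.5029685115532 280.75398779644826 210.67176383317317 [[0.9998, -0.0149, 0.0143, 0.501], [0.02, 0.5179, -0.8552, -0.9443], [0.0053, 0.8553, 0.5181, 0.6808], [0.0, 0.0, 0.0, 1.0]]
```

View pics/top0.png

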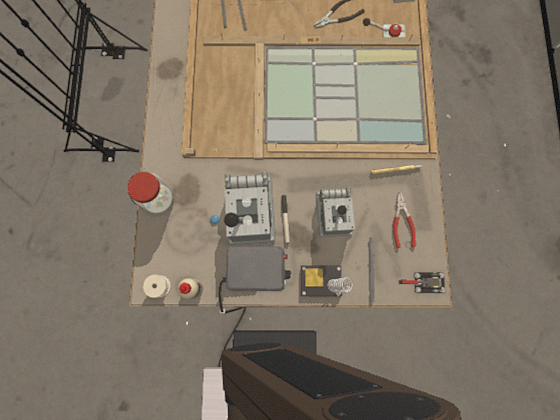

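View pics/side0.png

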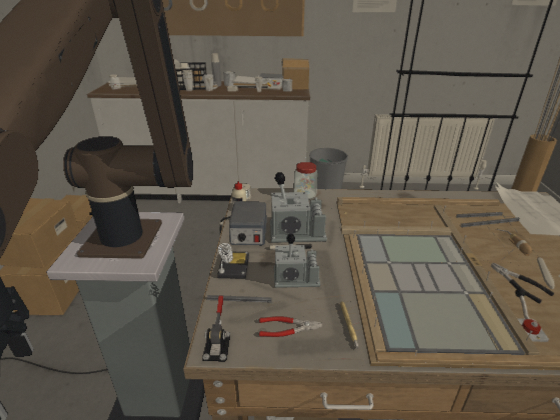

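The top view shows two mills: a larger one at (248,208) with its knob at (232,219), and a smaller one at (337,212) with its knob at (342,211). The side view shows the larger one at (292,217) with its knob at (280,178), and the smaller one at (292,265). The larger is the one meant, so I'll crop in on it and measure.

```bash
python3 - <<'E'
from h import *
t=dict(np.load('top0.npz'));s=dict(np.load('side0.npz'))
a=cv2.resize(t['pixels'][165:255,205:305],None,fx=6,fy=6,interpolation=cv2.INTER_CUBIC);cv2.imwrite('pics/tc.png',a)
a=cv2.resize(s['pixels'][165:255,225:335],None,fx=6,fy=6,interpolation=cv2.INTER_CUBIC);cv2.imwrite('pics/sc.png',a)
P=pts(t)
for c in [(232,219),(232,216),(248,205),(260,232),(248,185),(256,268),(188,288),(286,215),(310,285),(337,225),(341,211)]: print(c,P[c[1],c[0]].round(3))
# gate-plate height band of gearbox
m=(abs(P[...,2]-.112)<.007); m[:, :215]=0;m[:,280:]=0;m[:170]=0;m[245:]=0
m=m.astype(np.uint8)
n,l,st,ce=cv2.connectedComponentsWithStats(m); i=1+st[1:,4].argmax()
q=P[l==i]; print(st[i], q.mean(0))
r=cv2.minAreaRect((q[:,:2]*1000).astype(np.float32)); print(r)
# knob depth in top
k=(P[...,2]>.15);k[:,:215]=0;k[:,255:]=0;k[:195]=0;k[240:]=0
vv,uu=np.nonzero(k);print('knob',uu.mean(),vv.mean(),P[k].mean(0),P[k][:,2].max(),k.sum())
Q=pts(s); k=(Q[...,2]>.14);k[:,:270]=0;k[:,292:]=0;k[:165]=0;k[200:]=0
k&=(s['pixels'].max(2)<70)
vv,uu=np.nonzero(k);print('knobside',uu.mean(),vv.mean(),Q[k].mean(0),Q[k][:,2].max(),Q[k].min(0),Q[k].max(0))
print(Q[180,280],Q[178,280])
E
```

```text
(232, 219) [0.477 0.075 0.19 ]
(232, 216) [0.483 0.075 0.191]
(248, 205) [0.525 0.049 0.113]
(260, 232) [0.461 0.02  0.116]
(248, 185) [0.584 0.054 0.072]
(256, 268) [0.382 0.03  0.086]
(188, 288) [0.337 0.181 0.096]
(286, 215) [ 0.522 -0.04   0.013]
(310, 285) [ 0.346 -0.099  0.021]
(337, 225) [ 0.484 -0.16   0.082]
(341, 211) [ 0.507 -0.161  0.135]
[ 225  187   45   50 1508] [0.51171149 0.04711311 0.1146592 ]
((511.35400390625, 50.54154586791992), (111.03102111816406, 97.81256103515625), 4.196875095367432)
knob 231.84831460674158 219.31460674157304 [0.47023982 0.07174711 0.22272774] 0.9854878007027237 178
knobside 279.6734693877551 177.89795918367346 [0.48015499 0.07153154 0.17874983] 0.19381396010910085 [0.46624834 0.06372538 0.15445225] [0.49298069 0.08816353 0.19381396]
[0.48129703 0.06374285 0.17575462] [0.48126906 0.06372538 0.18231255]
```

View pics/tc.png

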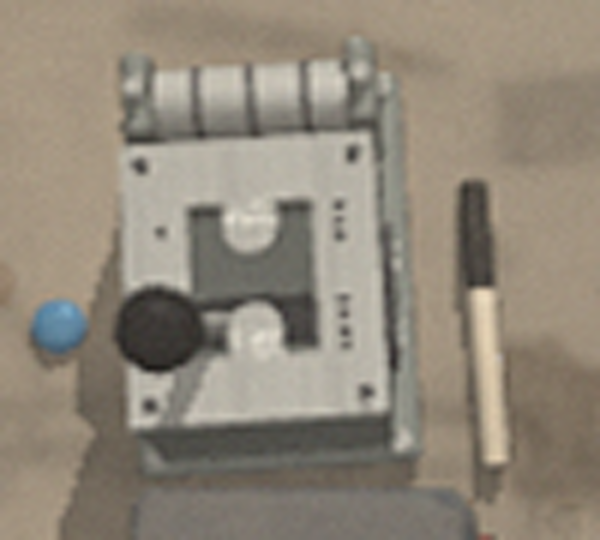

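View pics/sc.png

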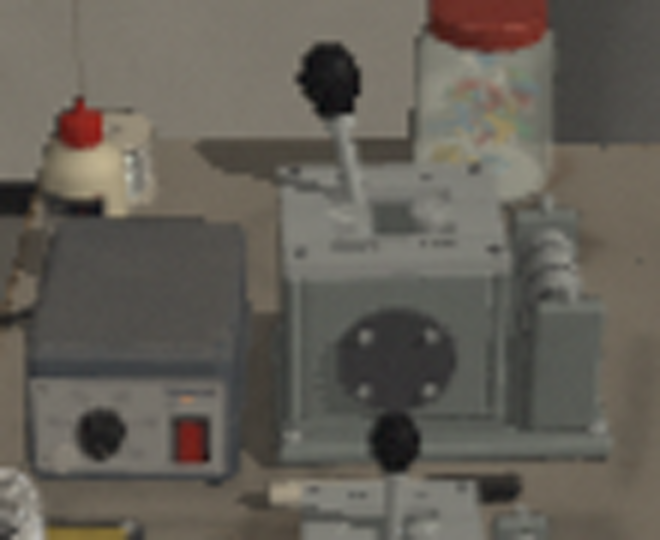

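```bash
cat >> h.py <<'E'
YAW=0.073; G=np.array([.511,.0505,.114])
mx=np.array([np.cos(YAW),np.sin(YAW),0]); my=np.array([-np.sin(YAW),np.cos(YAW),0])
def st():
    s=ctrl.get_state(); r=R.from_quat(s['tcp_rot']); d=s['eef_pos']-G
    print('t%.2f'%s['time'],'pos',s['eef_pos'].round(4),'mill',(d@mx).round(4),(d@my).round(4),'F',s['contact_force'].round(1),'op',round(float(s['opening']),2)); print(r.as_matrix().round(3).tolist()); return s,r
def plan(x,y,z,tz=None,mill=True):
    """tool-frame shift to mill-frame xy (or world), turn so tool z = tz, tool y down"""
    s,r=st(); w=(G+mx*x+my*y if mill else np.array([x,y,0])).copy(); w[2]=z
    print('shift',r.inv().apply(w-s['eef_pos']).round(4), 'world',w.round(4))
    if tz is not None:
        Y=np.array([0,0,-1.]);X=np.cross(Y,tz); print('turn',(r.inv()*R.from_matrix(np.stack([X,Y,tz],1))).as_rotvec().round(4))
E
python3 - <<'E'
from h import *
t=dict(np.load('top0.npz'));s=dict(np.load('side0.npz'))
print(ray(t,247,211.3,.114))
b=[ray(t,205+u/6,165+v/6,.114) for u,v in((140,165),(352,152),(150,405),(366,390))]
f=(b[0]+b[1]-b[2]-b[3]);l=b[0]+b[2]-b[1]-b[3];print(np.mean(b,0),np.arctan2(f[1],f[0]),np.arctan2(-l[0],l[1]))
f=[ray(s,225+u/6,165+v/6,.114) for u,v in ((278,182),(478,168),(512,268),(285,272))]
print(np.round(f,3))
print('knob top',ray(t,231.8,219.3,.178),'side',ray(s,279.7,178,.178))
for tz in (my,-my,mx,-mx): plan(-.080,.030,.25,tz)
E
```

```text
[0.50958093 0.05077121 0.114     ]
[0.51000385 0.05077263 0.114     ] 0.07145528182500098 0.0715754293547917
[[ 0.455  0.081  0.114]
 [ 0.557  0.099  0.114]
 [ 0.57  -0.001  0.114]
 [ 0.462 -0.007  0.114]]
knob top [0.47855246 0.07678959 0.178     ] side [0.48021028 0.07241925 0.178     ]
t0.10 pos [ 0.1596 -0.6553  0.2301] mill -0.4019 -0.6782 F [0.9 0.2 0.7] op 1.0
[[-0.972, -0.0, 0.237], [-0.237, 0.002, -0.972], [-0.0, -1.0, -0.002]]
shift [-0.4344 -0.0184 -0.6455] world [0.429  0.0746 0.25  ]
turn [-2.0000e-04 -2.9758e+00 -3.2000e-03]
t0.10 pos [ 0.1596 -0.6553  0.2301] mill -0.4019 -0.6782 F [0.9 0.2 0.7] op 1.0
[[-0.972, -0.0, 0.237], [-0.237, 0.002, -0.972], [-0.0, -1.0, -0.002]]
shift [-0.4344 -0.0184 -0.6455] world [0.429  0.0746 0.25  ]
turn [ 0.0021  0.1658 -0.0002]
t0.10 pos [ 0.1596 -0.6553  0.2301] mill -0.4019 -0.6782 F [0.9 0.2 0.7] op 1.0
[[-0.972, -0.0, 0.237], [-0.237, 0.002, -0.972], [-0.0, -1.0, -0.002]]
shift [-0.4344 -0.0184 -0.6455] world [0.429  0.0746 0.25  ]
turn [ 0.0015 -1.405  -0.0018]
t0.10 pos [ 0.1596 -0.6553  0.2301] mill -0.4019 -0.6782 F [0.9 0.2 0.7] op 1.0
[[-0.972, -0.0, 0.237], [-0.237, 0.002, -0.972], [-0.0, -1.0, -0.002]]
shift [-0.4344 -0.0184 -0.6455] world [0.429  0.0746 0.25  ]
turn [1.8000e-03 1.7366e+00 1.6000e-03]
```

Both mills agree with the sizes given. Gate centre is about (0.510, 0.051) with yaw +0.072, and the knob is about (0.477, 0.075, 0.18). I'll shut the fingers and swing round above everything.

Emit:
{"fn": "jog_arm", "kwargs": {"deltas": [[[0,0.04,0],[-0.034,-0.003,-0.018],0],[[0,0.08,0],[-0.068,-0.006,-0.036],0],[[0,0.12,0],[-0.102,-0.01,-0.054],0],[[0,0.166,0],[-0.137,-0.014,-0.072],0],[[0,0.166,0],[-0.171,-0.018,-0.09],0],[[0,0.166,0],[-0.205,-0.022,-0.108],0],[[0,0.166,0],[-0.24,-0.026,-0.126],0],[[0,0.166,0],[-0.274,-0.03,-0.144],0],[[0,0.166,0],[-0.308,-0.03,-0.162],0],[[0,0.166,0],[-0.342,-0.03,-0.179],0]]}}

```text
time: 0.93
eef_pos: [0.4507, -0.3988, 0.2606]
tcp_rot: [-0.026, 0.707, -0.706, 0.026]
contact_force: [-0.1, -1.1, -0.3]
opening: -0.001
```

```bash
python3 - <<'E'
from h import *
plan(.46,-.15,.26,-my,mill=False)
plan(-.078,.030,.25,-my)
E
```

```text
t0.93 pos [ 0.4507 -0.3988  0.2606] mill -0.0929 -0.4437 F [-0.1 -1.1 -0.3] op -0.0
[[-0.997, -0.0, 0.073], [-0.073, 0.002, -0.997], [0.0, -1.0, -0.002]]
shift [-0.0274  0.0011 -0.2475] world [ 0.46 -0.15  0.26]
turn [ 0.0022 -0.0002  0.    ]
t0.93 pos [ 0.4507 -0.3988  0.2606] mill -0.0929 -0.4437 F [-0.1 -1.1 -0.3] op -0.0
[[-0.997, -0.0, 0.073], [-0.073, 0.002, -0.997], [0.0, -1.0, -0.002]]
shift [-0.0148  0.0116 -0.4737] world [0.431  0.0747 0.25  ]
turn [ 0.0022 -0.0002  0.    ]
```

Emit:
{"fn": "jog_arm", "kwargs": {"deltas": [[[0.002,0,0],[-0.015,0,-0.04],0],[[0.002,0,0],[-0.02,0,-0.08],0],[[0.002,0,0],[-0.02,0,-0.12],0],[[0.002,0,0],[-0.02,0,-0.16],0],[[0.002,0,0],[-0.02,0,-0.2],0],[[0.002,0,0],[-0.02,0,-0.24],0],[[0.002,0,0],[-0.02,0,-0.28],0],[[0.002,0,0],[-0.02,0,-0.32],0],[[0.002,0,0],[-0.018,0.005,-0.36],0],[[0.002,0,0],[-0.016,0.01,-0.4],0]]}}

```text
time: 1.77
eef_pos: [0.4369, 0.0031, 0.2514]
tcp_rot: [-0.025, 0.707, -0.707, 0.026]
contact_force: [0.9, 0.4, -0.1]
opening: -0.001
```

```bash
python3 - <<'E'
from h import *
plan(-.078,.030,.25,-my)
d=cam('top'); cv2.imwrite('pics/t1.png',cv2.resize(d['pixels'][150:300,180:340],None,fx=4,fy=4))
E
```

```text
t1.77 pos [0.4369 0.0031 0.2514] mill -0.0774 -0.0419 F [ 0.9  0.4 -0.1] op -0.0
[[-0.997, 0.001, 0.072], [-0.072, 0.0, -0.997], [-0.001, -1.0, -0.0]]
shift [ 0.0007  0.0014 -0.0719] world [0.431  0.0747 0.25  ]
turn [ 0.0001 -0.0006 -0.0007]
```

View pics/t1.png

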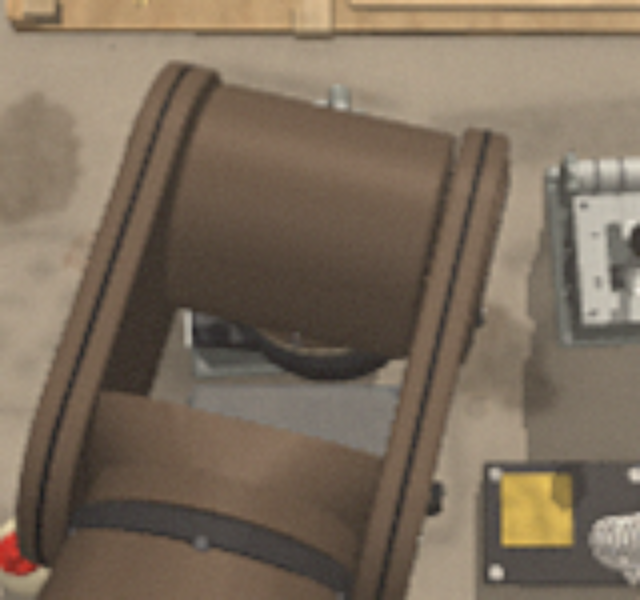

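The arm hides the mill from the top camera here, so I'll rely on the side view. Next I shift left behind the knob, then descend.

Emit:
{"fn": "jog_arm", "kwargs": {"deltas": [[[0,0,0],[0.002,0,-0.036],0],[[0,0,0],[0.002,0,-0.072],0],[[0,0,0],[0.002,0,-0.072],0],[[0,0,0],[0.002,0.03,-0.072],0],[[0,0,0],[0.002,0.06,-0.072],0],[[0,0,0],[0.002,0.085,-0.072],0],[[0,0,0],[0.002,0.091,-0.072],0],[[0,0,0],[0.002,0.091,-0.072],0]]}}

```text
time: 2.48
eef_pos: [0.4253, 0.0812, 0.1568]
tcp_rot: [-0.03, 0.709, -0.704, 0.025]
contact_force: [-0.1, -0.3, 0.2]
opening: 0.005
```

```bash
python3 - <<'E'
from h import *
plan(-.03,.030,.16,-my)
d=cam('side'); cv2.imwrite('pics/s1.png',cv2.resize(d['pixels'][130:260,220:340],None,fx=5,fy=4.5))
E
```

```text
t2.48 pos [0.4253 0.0812 0.1568] mill -0.0832 0.0369 F [-0.1 -0.3  0.2] op 0.01
[[-0.997, -0.009, 0.078], [-0.078, 0.006, -0.997], [0.008, -1.0, -0.007]]
shift [-0.0531 -0.0036  0.0071] world [0.4789 0.0782 0.16  ]
turn [0.007  0.0048 0.0081]
```

View pics/s1.png

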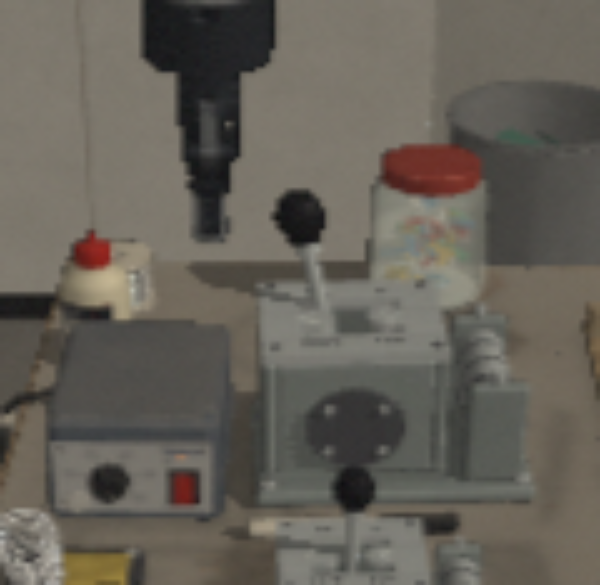

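The finger tip, at crop pixel (208,240), stands behind the knob at (300,215) and covers its height. I'll push forward gently to just short of neutral.

Emit:
{"fn": "jog_arm", "kwargs": {"deltas": [[[0.007,0.005,0.008],[-0.006,0,0.007],0],[[0.007,0.005,0.008],[-0.012,0,0.007],0],[[0.007,0.005,0.008],[-0.018,0,0.007],0],[[0.007,0.005,0.008],[-0.024,0,0.007],0],[[0.007,0.005,0.008],[-0.03,0,0.007],0],[[0.007,0.005,0.008],[-0.036,0,0.007],0],[[0.007,0.005,0.008],[-0.042,0,0.007],0],[[0.007,0.005,0.008],[-0.046,0,0.007],0],[[0.007,0.005,0.008],[-0.05,0,0.007],0],[[0.007,0.005,0.008],[-0.05,0,0.007],0]]}}

```text
time: 3.37
eef_pos: [0.478, 0.0781, 0.1586]
tcp_rot: [0.024, -0.707, 0.707, -0.027]
contact_force: [-0.0, -0.4, -0.3]
opening: 0.005
```

```bash
python3 - <<'E'
from h import *
plan(-.027,.030,.157,-my)
d=cam('side'); cv2.imwrite('pics/s2.png',cv2.resize(d['pixels'][150:240,250:340],None,fx=6,fy=6,interpolation=cv2.INTER_CUBIC))
E
```

```text
t3.37 pos [0.478  0.0781 0.1586] mill -0.0309 0.0299 F [-0.  -0.4 -0.3] op 0.0
[[-0.997, 0.005, 0.073], [-0.073, -0.0, -0.997], [-0.005, -1.0, 0.001]]
shift [-0.0039  0.0016 -0.0001] world [0.4819 0.0785 0.157 ]
turn [-0.0005 -0.0002 -0.0045]
```

View pics/s2.png

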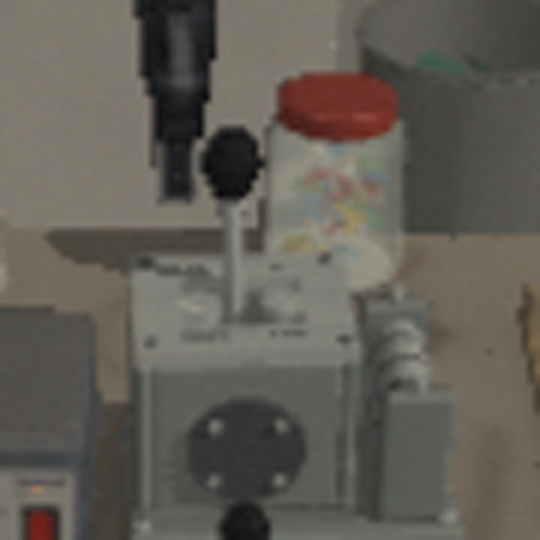

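```bash
cat >> h.py <<'E'
def knob(d,box,save=None):
    u0,u1,v0,v1=box; g=d['pixels'][v0:v1,u0:u1].max(2).astype(np.uint8)
    Q=pts(d)[v0:v1,u0:u1]; m=((g<60)).astype(np.uint8)
    m=cv2.morphologyEx(m,cv2.MORPH_OPEN,np.ones((3,3),np.uint8))
    n,l,s,c=cv2.connectedComponentsWithStats(m)
    for i in range(1,n):
        if s[i,4]<40: continue
        k=c[i]+[u0,v0]; q=np.median(Q[l==i],0); w=ray(d,*k,.179); e=w-G
        print('blob',k.round(1),s[i][2:],'ray',w.round(4),'mill',(e@mx).round(4),(e@my).round(4),'depthmed',q.round(4))
E
python3 - <<'E'
from h import *
d=cam('side');s=dict(np.load('side0.npz'))
knob(s,(265,300,160,195)); knob(d,(265,310,150,192))
# where does known tip project
T=np.linalg.inv(d['T']); 
def proj(p):
    q=T@np.append(p,1); return d['cx']+d['fx']*q[0]/-q[2], d['cy']+d['fy']*q[1]/q[2]
tcp=ctrl.get_state()['eef_pos']; print('tip proj',proj(tcp), 'front edge',proj(tcp+mx*.011-my*.0145), 'neutral knob',proj(G+my*.030+[0,0,.063]))
v=163//6
Q=pts(d); print(Q[177,277:296].round(3).tolist())
E
```

```text
blob [279.9 177.9] [ 9 11 86] ray [0.4809 0.0713 0.179 ] mill -0.0285 0.0229 depthmed [0.4812 0.0697 0.1802]
blob [279.1 163.3] [ 13  33 260] ray [0.476  0.1755 0.179 ] mill -0.0258 0.1272 depthmed [0.4783 0.0472 0.2444]
blob [288.2 176.8] [ 9 11 84] ray [0.5054 0.0793 0.179 ] mill -0.0035 0.0291 depthmed [0.5048 0.0722 0.1832]
tip proj (np.float64(278.77144381604194), np.float64(182.99786273150758)) front edge (np.float64(282.7065577434915), np.float64(185.14969304596036)) neutral knob (np.float64(289.3506955149164), np.float64(177.239845131468))
[[0.472, 0.068, 0.183], [0.475, 0.067, 0.184], [0.478, 0.067, 0.184], [0.481, 0.066, 0.184], [0.484, 0.066, 0.184], [0.487, 0.069, 0.183], [0.49, 0.077, 0.179], [0.493, 0.071, 0.182], [0.496, 0.074, 0.181], [0.499, 0.068, 0.184], [0.502, 0.072, 0.182], [0.505, 0.069, 0.183], [0.508, 0.07, 0.183], [0.511, 0.067, 0.184], [0.514, 0.074, 0.181], [0.517, 0.073, 0.182], [0.52, 0.084, 0.176], [0.527, 0.283, 0.079], [0.53, 0.277, 0.082]]
```

Emit:
{"fn": "jog_arm", "kwargs": {"deltas": [[[0,0,-0.004],[-0.002,0,0],0],[[0,0,-0.004],[-0.004,0,0],0],[[0,0,-0.004],[-0.004,0,0],0],[[0,0,-0.004],[-0.004,0,0],0]]}}

```text
time: 3.8
eef_pos: [0.4815, 0.0784, 0.1585]
tcp_rot: [0.026, -0.706, 0.707, -0.026]
contact_force: [-1.1, 0.3, -0.1]
opening: 0.003
```

```bash
python3 - <<'E'
from h import *
plan(-.027,.030,.157,-my)
d=cam('side'); knob(d,(265,310,150,192))
cv2.imwrite('pics/s3.png',cv2.resize(d['pixels'][150:240,250:340],None,fx=6,fy=6,interpolation=cv2.INTER_CUBIC))
E
```

```text
t3.80 pos [0.4815 0.0784 0.1585] mill -0.0274 0.0299 F [-1.1  0.3 -0.1] op 0.0
[[-0.997, 0.001, 0.073], [-0.073, -0.0, -0.997], [-0.0, -1.0, 0.001]]
shift [-0.0004  0.0015 -0.0001] world [0.4819 0.0785 0.157 ]
turn [-0.0005 -0.0002 -0.0005]
blob [280.8 163.1] [ 13  33 256] ray [0.4815 0.1775 0.179 ] mill -0.0202 0.1288 depthmed [0.484  0.0467 0.2447]
blob [289.4 176.9] [10 11 89] ray [0.5091 0.0787 0.179 ] mill 0.0001 0.0283 depthmed [0.5079 0.0723 0.1821]
```

View pics/s3.png

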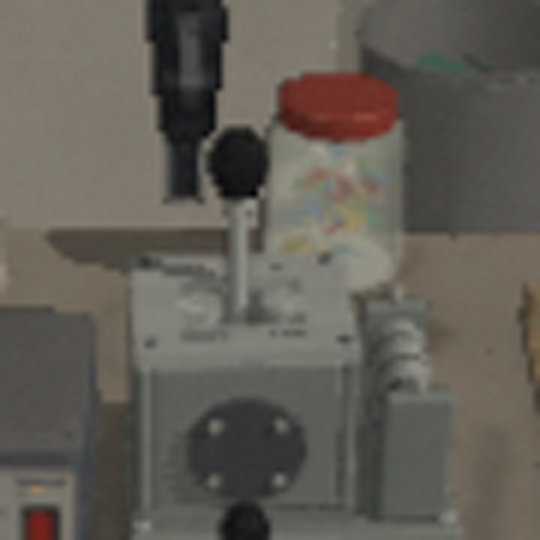

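The knob is now at neutral: mill x ≈ 0.000, and the rod at crop px 240 sits midway between the tongue ends at 200 and 283. I'll back off, go round to its left and line up.

Emit:
{"fn": "jog_arm", "kwargs": {"deltas": [[[0,0,0],[0.01,0,0],0],[[0,0,0],[0.016,0,0],0],[[0,0,0],[0.016,0,-0.025],0],[[0,0,0],[0.016,0,-0.05],0],[[0,0,0],[0.008,0,-0.05],0],[[0,0,0],[-0.012,0,-0.05],0],[[0,0,0],[-0.027,0,-0.05],0],[[0,0,0],[-0.027,0,-0.05],0],[[0,0,0],[-0.027,0,-0.05],0]]}}

```text
time: 4.6
eef_pos: [0.5046, 0.1299, 0.1584]
tcp_rot: [0.026, -0.706, 0.707, -0.026]
contact_force: [0.2, 0.1, -0.4]
opening: 0.001
```

```bash
python3 - <<'E'
from h import *
plan(0,-.0305+.0305,.157,-my)
d=cam('side'); knob(d,(265,310,150,192))
cv2.imwrite('pics/s4.png',cv2.resize(d['pixels'][130:240,230:340],None,fx=5,fy=5,interpolation=cv2.INTER_CUBIC))
E
```

```text
t4.60 pos [0.5046 0.1299 0.1584] mill -0.0006 0.0796 F [ 0.2  0.1 -0.4] op 0.0
[[-0.997, -0.0, 0.073], [-0.073, -0.001, -0.997], [0.0, -1.0, 0.001]]
shift [-0.0006  0.0014  0.0796] world [0.511  0.0505 0.157 ]
turn [-0.0007 -0.0003  0.0003]
blob [289.  165.3] [ 11  33 257] ray [0.5077 0.1618 0.179 ] mill 0.0049 0.1112 depthmed [0.5074 0.0801 0.2115]
```

View pics/s4.png

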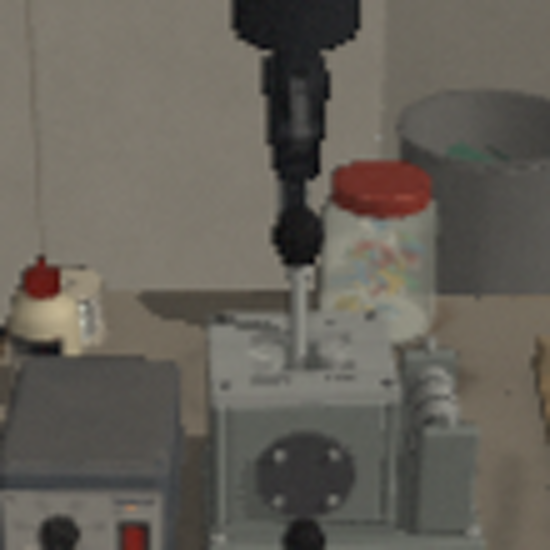

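The finger, at crop px 292, is lined up behind the knob at 297. I'll push right in small rows, stopping part way to check.

Emit:
{"fn": "jog_arm", "kwargs": {"deltas": [[[0,0,0],[0,0,0.01],0],[[0,0,0],[0,0,0.018],0],[[0,0,0],[0,0,0.024],0],[[0,0,0],[0,0,0.03],0],[[0,0,0],[0,0,0.036],0],[[0,0,0],[0,0,0.042],0],[[0,0,0],[0,0,0.048],0],[[0,0,0],[0,0,0.048],0]]}}

```text
time: 5.32
eef_pos: [0.5077, 0.0808, 0.1582]
tcp_rot: [0.026, -0.706, 0.707, -0.025]
contact_force: [0.1, 0.3, 0.4]
opening: -0.001
```

```bash
python3 - <<'E'
from h import *
plan(0,0,.157,-my)
d=cam('side'); 
cv2.imwrite('pics/s5.png',cv2.resize(d['pixels'][130:240,230:340],None,fx=5,fy=5,interpolation=cv2.INTER_CUBIC))
E
```

```text
t5.32 pos [0.5077 0.0808 0.1582] mill -0.0011 0.0305 F [0.1 0.3 0.4] op -0.0
[[-0.997, -0.001, 0.072], [-0.072, -0.001, -0.997], [0.001, -1.0, 0.001]]
shift [-0.0012  0.0013  0.0304] world [0.511  0.0505 0.157 ]
turn [-0.0013 -0.0014  0.0007]
```

View pics/s5.png

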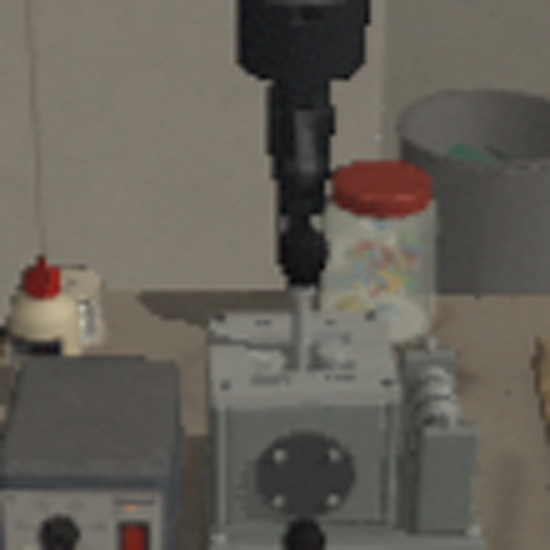

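The lever is crossing freely, with the knob at (302,252) and the force near zero. I continue to the right.

Emit:
{"fn": "jog_arm", "kwargs": {"deltas": [[[0,0,0],[-0.001,0,0.006],0],[[0,0,0],[-0.001,0,0.012],0],[[0,0,0],[-0.001,0,0.018],0],[[0,0,0],[-0.001,0,0.023],0],[[0,0,0],[-0.001,0,0.027],0],[[0,0,0],[-0.001,0,0.029],0],[[0,0,0],[-0.001,0,0.029],0]]}}

```text
time: 5.95
eef_pos: [0.5106, 0.0519, 0.158]
tcp_rot: [0.026, -0.706, 0.707, -0.025]
contact_force: [0.7, 1.1, 0.3]
opening: 0.002
```

```bash
python3 - <<'E'
from h import *
plan(0,0,.157,-my)
d=cam('side'); knob(d,(275,310,172,205))
cv2.imwrite('pics/s6.png',cv2.resize(d['pixels'][130:240,230:340],None,fx=5,fy=5,interpolation=cv2.INTER_CUBIC))
E
```

```text
t5.95 pos [0.5106 0.0519 0.158 ] mill -0.0003 0.0014 F [0.7 1.1 0.3] op 0.0
[[-0.997, -0.001, 0.071], [-0.071, -0.001, -0.997], [0.001, -1.0, 0.001]]
shift [-0.0003  0.001   0.0014] world [0.511  0.0505 0.157 ]
turn [-0.001  -0.002   0.0013]
blob [290.7 181.7] [  9  21 162] ray [0.5128 0.0473 0.179 ] mill 0.0016 -0.0034 depthmed [0.5126 0.0135 0.1916]
```

View pics/s6.png

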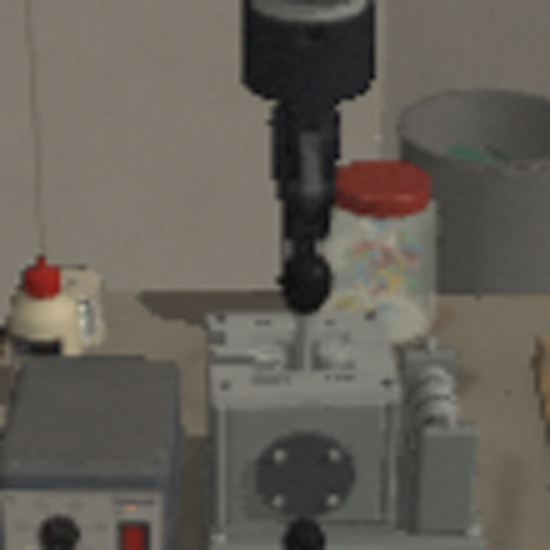

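Emit:
{"fn": "jog_arm", "kwargs": {"deltas": [[[0,0,0],[0,0,0.001],0],[[0,0,0],[0,0,0.002],0],[[0,0,0],[0,0,0.002],0]]}}

```text
time: 6.25
eef_pos: [0.5107, 0.0506, 0.158]
tcp_rot: [-0.026, 0.707, -0.707, 0.025]
contact_force: [-0.5, 2.9, -0.5]
opening: 0.001
```

```bash
python3 - <<'E'
from h import *
plan(0,0,.157,-my)
d=cam('side')
T=np.linalg.inv(d['T'])
def proj(p):
    q=T@np.append(p,1); return d['cx']+d['fx']*q[0]/-q[2], d['cy']+d['fy']*q[1]/q[2]
for y in(-.024,-.027,-.030): print(y,proj(G+my*y+[0,0,.063]))
k=np.median
print(pts(d)[178:196:2,291].round(3).tolist())
cv2.imwrite('pics/s7.png',cv2.resize(d['pixels'][165:215,265:320],None,fx=10,fy=10,interpolation=cv2.INTER_CUBIC))
E
```

```text
t6.25 pos [0.5107 0.0506 0.158 ] mill -0.0003 0.0001 F [-0.5  2.9 -0.5] op 0.0
[[-0.997, -0.001, 0.071], [-0.071, 0.0, -0.997], [0.001, -1.0, -0.0]]
shift [-0.0003  0.001   0.0001] world [0.511  0.0505 0.157 ]
turn [ 0.0001 -0.0018  0.001 ]
-0.024 (np.float64(290.7146931752627), np.float64(185.59870578540017))
-0.027 (np.float64(290.7938592851232), np.float64(186.08385213137697))
-0.03 (np.float64(290.8733989035001), np.float64(186.57128741503524))
[[0.513, 0.039, 0.195], [0.513, 0.025, 0.196], [0.513, 0.019, 0.193], [0.513, 0.012, 0.19], [0.513, 0.007, 0.186], [0.513, 0.01, 0.178], [0.514, 0.011, 0.171], [0.514, 0.019, 0.16], [0.514, 0.022, 0.152]]
```

View pics/s7.png

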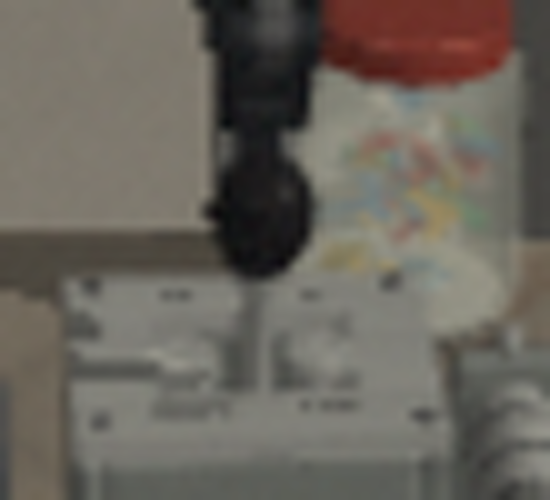

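The force rose to 2.9 N at 0.1 mm, so the lever is at its right-hand end. I'll back off to the left, go round behind it and line up on the right-hand slot.

Emit:
{"fn": "jog_arm", "kwargs": {"deltas": [[[0,0,0],[0,0,-0.01],0],[[0,0,0],[0,0,-0.018],0],[[0,0,0],[0.02,0,-0.018],0],[[0,0,0],[0.048,0,-0.018],0],[[0,0,0],[0.048,0,-0.018],0],[[0,0,0],[0.048,0,0.006],0],[[0,0,0],[0.048,0,0.03],0],[[0,0,0],[0.048,0,0.03],0],[[0,0,0],[0.048,0,0.03],0]]}}

```text
time: 7.05
eef_pos: [0.4656, 0.0169, 0.1585]
tcp_rot: [0.025, -0.707, 0.707, -0.025]
contact_force: [0.5, 0.5, 0.2]
opening: 0.002
```

```bash
python3 - <<'E'
from h import *
plan(.010,-.030,.157,-my)
d=cam('side'); knob(d,(270,310,170,205))
cv2.imwrite('pics/s8.png',cv2.resize(d['pixels'][150:220,255:335],None,fx=7,fy=7,interpolation=cv2.INTER_CUBIC))
E
```

```text
t7.05 pos [0.4656 0.0169 0.1585] mill -0.0478 -0.0302 F [0.5 0.5 0.2] op 0.0
[[-0.998, -0.0, 0.07], [-0.07, -0.0, -0.998], [0.0, -1.0, 0.0]]
shift [-0.0578  0.0015 -0.0004] world [0.5232 0.0213 0.157 ]
turn [-0.0005 -0.0033  0.0001]
blob [274.5 179.4] [ 11  23 160] ray [0.4652 0.0608 0.179 ] mill -0.0449 0.0136 depthmed [ 0.4672 -0.019   0.2244]
blob [290.8 186.3] [ 9 12 93] ray [0.5128 0.0186 0.179 ] mill -0.0005 -0.032 depthmed [0.5133 0.0129 0.1831]
```

View pics/s8.png

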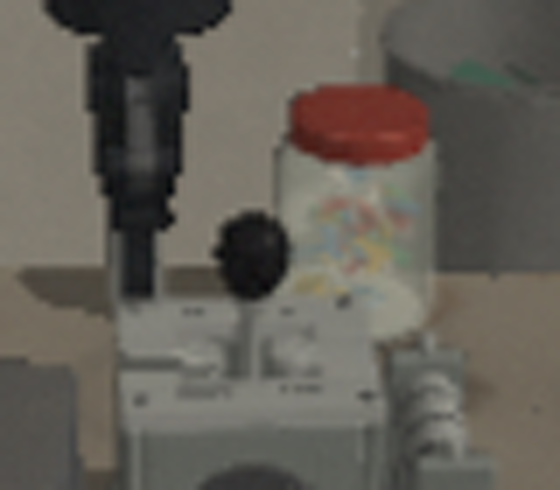

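The knob is at mill (0, −0.031): neutral and fully right, with the finger squarely behind it. I'll push forward into third.

Emit:
{"fn": "jog_arm", "kwargs": {"deltas": [[[0,0,0],[-0.01,0,0],0],[[0,0,0],[-0.018,0,0],0],[[0,0,0],[-0.024,0,0],0],[[0,0,0],[-0.03,0,0],0],[[0,0,0],[-0.036,0,0],0],[[0,0,0],[-0.042,0,0],0],[[0,0,0],[-0.047,0,0],0],[[0,0,0],[-0.051,0,0],0],[[0,0,0],[-0.055,0,0],0],[[0,0,0],[-0.055,0,0],0]]}}

```text
time: 7.93
eef_pos: [0.5209, 0.0212, 0.1582]
tcp_rot: [0.025, -0.707, 0.707, -0.025]
contact_force: [-0.0, -0.5, -0.7]
opening: -0.003
```

```bash
python3 - <<'E'
from h import *
plan(.010,-.030,.157,-my)
d=cam('side'); knob(d,(285,330,170,205))
E
```

```text
t7.93 pos [0.5209 0.0212 0.1582] mill 0.0077 -0.0299 F [-0.  -0.5 -0.7] op -0.0
[[-0.998, -0.0, 0.071], [-0.071, -0.0, -0.998], [0.0, -1.0, 0.0]]
shift [-0.0023  0.0012  0.0001] world [0.5232 0.0213 0.157 ]
turn [-0.0003 -0.0024  0.0001]
blob [294.1 179.4] [ 12  22 156] ray [0.5229 0.0626 0.179 ] mill 0.0127 0.0112 depthmed [ 0.5208 -0.0111  0.2211]
blob [303.1 187.2] [10 12 97] ray [0.5476 0.0137 0.179 ] mill 0.0338 -0.0393 depthmed [0.5473 0.0161 0.1788]
```

Now I creep forward to the end stop, watching the force.

Emit:
{"fn": "jog_arm", "kwargs": {"deltas": [[[0,0,0],[-0.001,0,0],0],[[0,0,0],[-0.002,0,0],0],[[0,0,0],[-0.003,0,0],0],[[0,0,0],[-0.003,0,0],0]]}}

```text
time: 8.32
eef_pos: [0.5236, 0.0214, 0.1582]
tcp_rot: [0.025, -0.707, 0.707, -0.025]
contact_force: [-0.8, -0.1, -1.2]
opening: -0.001
```

Emit:
{"fn": "jog_arm", "kwargs": {"deltas": [[[0,0,0],[-0.001,0,0],0],[[0,0,0],[-0.002,0,0],0],[[0,0,0],[-0.002,0,0],0]]}}

```text
time: 8.57
eef_pos: [0.5249, 0.0215, 0.158]
tcp_rot: [0.026, -0.707, 0.707, -0.024]
contact_force: [-4.3, -0.5, 0.6]
opening: -0.001
```

```bash
python3 - <<'E'
from h import *
plan(.010,-.030,.157,-my)
d=cam('side'); knob(d,(285,330,170,205))
E
```

```text
t8.57 pos [0.5249 0.0215 0.158 ] mill 0.0118 -0.0299 F [-4.3 -0.5  0.6] op -0.0
[[-0.998, -0.002, 0.071], [-0.071, -0.0, -0.998], [0.002, -1.0, 0.0]]
shift [0.0018 0.001  0.0001] world [0.5232 0.0213 0.157 ]
turn [-0.0003 -0.0023  0.0023]
blob [295.8 179.1] [ 12  22 163] ray [0.5278 0.0646 0.179 ] mill 0.0178 0.0128 depthmed [ 0.5249 -0.0112  0.2239]
blob [304.  187.3] [11 12 98] ray [0.5503 0.0132 0.179 ] mill 0.0365 -0.0401 depthmed [0.5503 0.016  0.1777]
```

Emit:
{"fn": "jog_arm", "kwargs": {"deltas": [[[0,0,0],[-0.001,0,0],0],[[0,0,0],[-0.0015,0,0],0]]}}

```text
time: 8.78
eef_pos: [0.5258, 0.0216, 0.1578]
tcp_rot: [0.027, -0.707, 0.707, -0.024]
contact_force: [-4.9, -1.1, 1.5]
opening: -0.0
```

Emit:
{"fn": "jog_arm", "kwargs": {"deltas": [[[0,0,0],[-0.001,0,0],0],[[0,0,0],[-0.002,0,0],0],[[0,0,0],[-0.002,0,0],0]]}}

```text
time: 9.03
eef_pos: [0.5268, 0.0217, 0.1577]
tcp_rot: [0.028, -0.706, 0.707, -0.022]
contact_force: [-6.6, -0.5, 2.4]
opening: 0.001
```

```bash
python3 - <<'E'
from h import *
plan(.010,-.030,.157,-my)
d=cam('side'); knob(d,(285,330,170,205))
E
```

```text
t9.03 pos [0.5268 0.0217 0.1577] mill 0.0137 -0.0299 F [-6.6 -0.5  2.4] op 0.0
[[-0.997, -0.008, 0.071], [-0.071, -0.001, -0.997], [0.008, -1.0, 0.0]]
shift [0.0037 0.0007 0.0001] world [0.5232 0.0213 0.157 ]
turn [-0.0002 -0.0019  0.0077]
blob [296.8 179.1] [ 12  22 162] ray [0.5307 0.0646 0.179 ] mill 0.0207 0.0127 depthmed [ 0.5277 -0.0145  0.2222]
blob [304.8 187.4] [ 9 12 92] ray [0.5525 0.0128 0.179 ] mill 0.0387 -0.0406 depthmed [0.5529 0.0158 0.1785]
```

The knob was still creeping along with the finger, so I'll push a little more to make sure it's on the stop.

Emit:
{"fn": "jog_arm", "kwargs": {"deltas": [[[0,0,0.008],[-0.001,0,0],0],[[0,0,0.008],[-0.002,0,0],0],[[0,0,0.008],[-0.003,0,0],0],[[0,0,0.008],[-0.003,0,0],0]]}}

```text
time: 9.42
eef_pos: [0.5281, 0.0218, 0.1574]
tcp_rot: [0.027, -0.707, 0.707, -0.023]
contact_force: [-8.9, -1.1, 4.0]
opening: -0.002
```

```bash
python3 - <<'E'
from h import *
plan(.010,-.030,.157,-my)
d=cam('side'); knob(d,(285,330,170,205))
cv2.imwrite('pics/s9.png',cv2.resize(d['pixels'][150:220,265:345],None,fx=7,fy=7,interpolation=cv2.INTER_CUBIC))
E
```

```text
t9.42 pos [0.5281 0.0218 0.1574] mill 0.0149 -0.0299 F [-8.9 -1.1  4. ] op -0.0
[[-0.997, -0.005, 0.072], [-0.072, -0.001, -0.997], [0.005, -1.0, 0.0]]
shift [0.0049 0.0004 0.0001] world [0.5232 0.0213 0.157 ]
turn [-0.0002 -0.0014  0.0054]
blob [300.1 181.9] [ 19  24 262] ray [0.5399 0.0465 0.179 ] mill 0.0285 -0.0061 depthmed [0.5365 0.0094 0.1907]
```

View pics/s9.png

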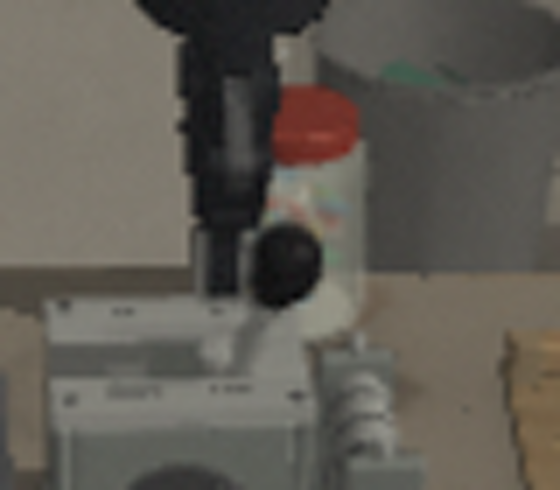

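Force is at 8.9 N with the motion stalling, and the rod leans to the far end of the slot, so the lever is on its stop. I'll back straight off and then lift.

Emit:
{"fn": "jog_arm", "kwargs": {"deltas": [[[0,0,0],[0.015,0,0],0],[[0,0,0],[0.035,0,0],0],[[0,0,0],[0.06,0,0],0],[[0,0,0],[0.06,0,0],0],[[0,0,0],[0.06,-0.04,0],0],[[0,0,0],[0.06,-0.08,0],0],[[0,0,0],[0.06,-0.11,0],0],[[0,0,0],[0.06,-0.11,0.04],0],[[0,0,0],[0.05,-0.11,0.08],0],[[0,0,0],[0.04,-0.11,0.12],0]]}}

```text
time: 10.3
eef_pos: [0.4995, -0.1021, 0.27]
tcp_rot: [0.025, -0.706, 0.708, -0.027]
contact_force: [0.8, 0.6, -0.9]
opening: 0.001
```

Emit:
{"fn": "jog_arm", "kwargs": {"deltas": [[[0,0,0],[-0.01,0,0.04],0],[[0,0,0],[-0.01,0,0.08],0],[[0,0,0],[-0.01,0,0.12],0],[[0,0,0],[-0.01,0,0.16],0],[[0,0,0],[-0.01,0,0.2],0],[[0,0,0],[-0.01,0,0.24],0],[[0,0,0],[-0.01,0,0.27],0],[[0,0,0],[-0.01,0,0.27],0],[[0,0,0],[-0.01,0,0.27],0]]}}

```text
time: 11.05
eef_pos: [0.53, -0.3728, 0.2706]
tcp_rot: [0.024, -0.705, 0.708, -0.026]
contact_force: [0.1, 0.4, 0.2]
opening: -0.003
```

```bash
python3 - <<'E'
from h import *
st()
d=cam('side'); knob(d,(290,325,170,205))
t=cam('top'); knob(t,(225,285,170,240))
cv2.imwrite('pics/t9.png',t['pixels'])
a=cv2.resize(t['pixels'][165:255,205:305],None,fx=5,fy=5,interpolation=cv2.INTER_CUBIC);cv2.imwrite('pics/t10.png',a)
E
```

```text
t11.05 pos [ 0.53   -0.3728  0.2706] mill -0.012 -0.4236 F [0.1 0.4 0.2] op -0.0
[[-0.997, 0.004, 0.071], [-0.071, -0.004, -0.997], [-0.004, -1.0, 0.004]]
blob [305.2 184.4] [ 35  35 934] ray [0.5541 0.0314 0.179 ] mill 0.0416 -0.0222 depthmed [ 0.529  -0.406   0.4061]
```

View pics/t9.png

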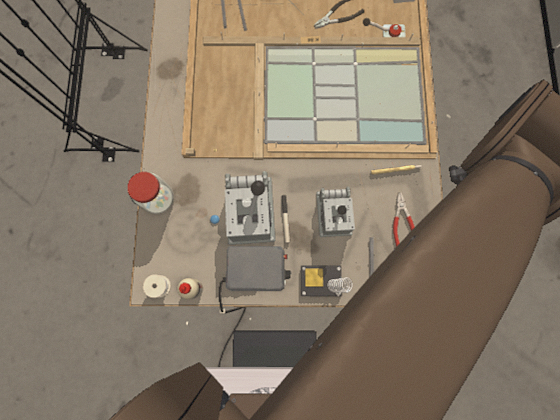

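View pics/t10.png

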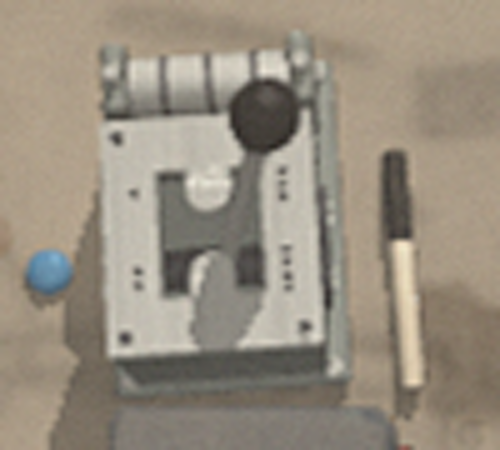

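```bash
python3 - <<'E'
from h import *
t=cam('top'); o=np.load('top0.npz')['pixels']
w=ray(t,257.8,188,.1735)-G; print('knob mill',(w@mx).round(4),(w@my).round(4))
f=cv2.absdiff(t['pixels'],o).max(2)[155:300,125:365]; v,u=np.nonzero(f>40); print(u.min()+125,u.max()+125,v.min()+155,v.max()+155)
m=(f>40).astype(np.uint8); n,l,s,c=cv2.connectedComponentsWithStats(m); print([(c[i]+[125,155]).round().tolist()+[int(s[i,4])] for i in range(1,n) if s[i,4]>3])
E
```

```text
knob mill 0.0355 -0.0299
222 364 180 299
[[257.0, 189.0, 145], [232.0, 222.0, 220], [249.0, 226.0, 141], [240.0, 218.0, 8], [359.0, 293.0, 142]]
```

The top view puts the knob at about (0.0355, −0.030) in the mill frame. The arm is blocking the side view, so I'll move it farther away for a second check.

Emit:
{"fn": "jog_arm", "kwargs": {"deltas": [[[0,0,0],[0.04,0,0.03],0],[[0,0,0],[0.08,0,0.06],0],[[0,0,0],[0.12,0,0.1],0],[[0,0,0],[0.16,0,0.13],0],[[0,0,0],[0.2,0,0.16],0],[[0,0,0],[0.23,0,0.19],0],[[0,0,0],[0.26,0,0.21],0],[[0,0,0],[0.28,0,0.23],0],[[0,0,0],[0.28,0,0.23],0]]}}

```text
time: 11.95
eef_pos: [0.2662, -0.6212, 0.2717]
tcp_rot: [0.025, -0.705, 0.709, -0.027]
contact_force: [0.3, 0.4, -1.3]
opening: -0.004
```

```bash
python3 - <<'E'
from h import *
st()
d=cam('side'); knob(d,(290,325,170,205))
cv2.imwrite('pics/s11.png',d['pixels'])
T=np.linalg.inv(d['T'])
def proj(p):
    q=T@np.append(p,1); return d['cx']+d['fx']*q[0]/-q[2], d['cy']+d['fy']*q[1]/q[2]
for x in(.030,.034,.0376): print(x,proj(G+my*-.030+mx*x+[0,0,.059]))
E
```

```text
t11.95 pos [ 0.2662 -0.6212  0.2717] mill -0.2931 -0.6521 F [ 0.3  0.4 -1.3] op -0.0
[[-0.997, 0.003, 0.074], [-0.074, -0.005, -0.997], [-0.003, -1.0, 0.006]]
blob [303.5 187.2] [10 12 96] ray [0.5488 0.0137 0.179 ] mill 0.035 -0.0395 depthmed [0.5482 0.0153 0.1792]
0.03 (np.float64(301.3227221853593), np.float64(187.60653360323184))
0.034 (np.float64(302.7174381375696), np.float64(187.57854851310333))
0.0376 (np.float64(303.97226147641345), np.float64(187.55337037975133))
```

View pics/s11.png

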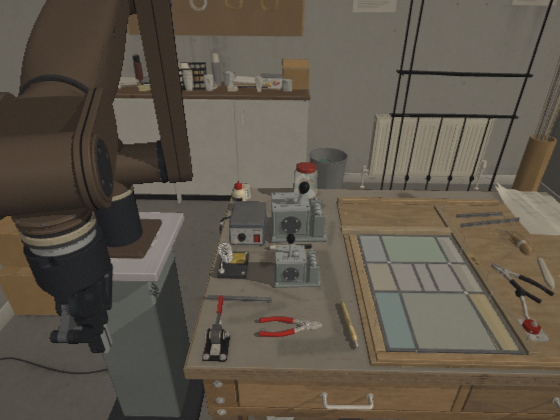

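```bash
python3 -c "
from h import *
print(ctrl.sign_off())"
```

```text
the job is handed in; nothing more can be done
None
```

I shifted the larger mill's lever from second to third and handed the job in at about 12 s. I only pushed it with the shut fingers: forward to neutral, right across to the end, then forward onto the stop.

- **Lever position:** after letting go, the knob measured about 36 mm forward (side view 36.2 mm, top view 35.5 mm) and 30 mm right of the gate's middle. Fully home is about 38 mm, and the 1–2 mm short is within the camera calibration.
- **End stop:** the force rose to about 9 N at the stop. The knob read 2–3 mm farther forward while pushed than after release, so the stop seems slightly springy. I take it as fully home.
- **Start position:** the lever measured only about 30 mm back at the start, where fully back is 38 mm. It did not affect the job.
- **Loose things:** comparing top views from before and after, the only changes around the mill were the lever, its shadow and the robot's own arm. The pliers, glass cutter and came offcut were outside that comparison or partly hidden, but I never moved down near them.
- **Robot:** the arm ended well clear, touching nothing.

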